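Press the toothed axle cap onto a filter wheel's spindle

ROBOT

A 7-joint arm with a two-finger parallel gripper is mounted at the origin on the work surface. World frame = base frame: x ahead of the robot, y to its left, z up, the work surface at z = 0. Lengths are in m, angles in rad, forces in N, time in s.
With the tool pointing down it reaches from about 0.35 to 0.9 m from the base axis. Payload 8.1 kg.
Tool frame: the origin (TCP) lies where the fingers leave the gripper's body, on its centre line; the fingertips stand 66 mm ahead of it and the grasp point (between the pads) lies 47 mm ahead of it (arm.tip_reach is the distance from the TCP to the fingertips, in m); z points along the fingers, y is the direction in which the jaws open and shut (so a half turn about z gives the same grasp; the last joint's range is limited). The gripper opens to 92 mm and grips with 3 to 60 N. Pads are 19 mm wide; open, the fingers measure 130 mm over their backs; the gripper's body (75 mm by 190 mm) begins 47 mm behind the grasp point.
Start: joints at [1.134, 0.434, 0.025, 1.573, -0.012, 1.134, -0.075], TCP at [0.205, -0.591, 0.292] pointing down, gripper open.
Joint ranges: [-2.62, 2.62], [-0.44, 2.09], [-1.27, 1.32], [0.08, 2.57], [-1.32, 4.46], [0.12, 2], [-2.74, 2.74]. Speed limits (rad/s): [2.22, 2.22, 3.01, 3.01, 3.14, 3.14, 3.14].

INTERFACE

Orientations are given as a rotation vector (axis times angle).
In Python, from cell import arm gives the robot as it stands.
- The arm moves only by the tool carry_out, never from a script. Its argument "plan" is a list of rows, each a list of 5 numbers: the shift along the world's x, y, z in cm, then the turn about the world's z in rad, then the finger opening in cm, from 0 to 9.18. In form: [[tx, ty, tz, spin, fingers], ...]. A call has 1 to 20 rows; each row is the pose to reach, as a shift and turn from the pose measured when the call began; what a row does not reach only later rows make up. A row lasts 1/10 s, in which the tool goes at most 50 mm and 8.59 degrees, less where a joint would pass 70% of its speed; a pose out of reach is approached as far as the arm can. A call with a gripper value outside its range is refused whole. The fingers move at their own pace and stop on an object; "squeeze" is the grip in N (left out, the last holds). Time passes only in rows, so rows that repeat a pose let the fingers close. It gives the time, the measured TCP pose, the force and the opening at its end, in the units of the state.
- arm.observe(): the state, without advancing time (a new reading comes with each control period).
- arm.get_image(name): name is "side" or "top"; returns (picture, depth): 384x512x3 uint8, red, green, blue; 384x512 float32, m along the optical axis (not along the pixel's ray), 0 where there is no reading.
- arm.get_calibration(name): a dict with "intrinsics" (3x3 intrinsics, pixels), "rvec" (rotation vector, rad) and "tvec" (3), from world to camera coordinates, as OpenCV has them. Camera axes: x right, y down, z forward; pixel columns grow to the right and rows downward; lengths in m; the calibration is good to about 2 mm. A picture is of the moment at which its call begins. get_calibration takes no time and is no camera call.
- arm.sign_off(): hands the job in, once; it reports no verdict.
The state is a dict: "clock": time; "joints": joint angles; "dq": joint speeds; "joint_efforts": joint torques, N m; "position": TCP position; "ee_rot": TCP orientation; "force": force on the tool from outside, world axes, zero at the start; "ft_torque": the same for the moment, N m; "width": opening from 0.0 (shut) to 1.0 (fully open).
Only numpy, scipy, OpenCV 4.12 (cv2) and the standard library are available. Lean on these libraries where they do the work, as an engineer would, in place of code of your own. Each camera call takes 0.05 s, during which the arm holds its last target. There are 200 camera calls.

TASK

The filter wheel on the optical table still lacks its retainer: take the domed, toothed push-on cap from the parts block, set it upright over the bare shaft and press it straight down until it bites and holds the wheel about 3 mm down against the wheel's spring. Feel for the wheel and ease off in time: squeezing the spring past 5 mm (some 11 N on the wheel), even for a moment, ruins it. Leave everything else where it is.

Things in the scene. Friction and masses are not known exactly. Their poses are not given: they have to be found in the camera images.
- cap_center (a point): centre of the push-on axle cap: an upright plain steel cylinder 28 mm across and 42 mm tall, closed bevelled top, small dark slots round its lower skirt, open underneath; tallest thing on the parts block, loose on one of its three seats, about 110 g. The point is on its axis half-way up, 21 mm above its lower rim; z up out of its top
- cap_teeth (a point): middle of the four sprung teeth inside the cap, on its axis, 8.5 mm above its lower rim. The bore is 13 mm wide and 38 mm deep; the teeth stand 3.5 mm from its axis. They catch on the shaft's shoulder and snap over it at about 6 N, slide on down with a jerky drag of some 2 to 6 N and resist being pulled up, so the cap stays where it is pressed to (on release it settles back by up to 0.5 mm, rarely 1.5)
- spindle: bearing housing fixed to the table: foot 90 x 90 x 12 mm, body 56 mm square up to 40 mm, origin under its centre, on the shaft's axis. Above it: a black filter wheel 92 mm across, 6 mm thick, with a square 20 mm aluminium boss standing 16 mm above the wheel, where the cap's lower rim lands
- shaft_tip (a point): tip of the spindle's shaft, 100 mm above the table, z up: plain upright steel shaft 10 mm across that narrows to 5 mm over its last 6 mm. The top of the wheel's boss lies 18 to 32 mm below this tip: the stack under the wheel differs from one spindle to the next and its height is not given, so it must be felt
- wheel (a joint): how far the filter wheel is pushed down its shaft against its spring, in m: 0 free, as at the start, 0.006 spring squeezed solid. To start it down takes about 1 N, and 2 N more for each mm, so about 7 N at 3 mm, on top of the drag of the cap's teeth
- block: parts block: black plate 70 x 190 x 6 mm fixed to the table with three square seats 22 mm wide, their tops 16 mm above the table, in a row along its own y at -62, 0 and 62 mm; origin under its centre. Which part stands on which seat varies
- collar_mid (a point): plain steel spacer collar, an open tube 28 mm across and 18 mm tall, standing on one of the block's seats; the point is its centre, 9 mm up
- thumbscrew: dark knurled thumbscrew on the third seat: head 33 mm across and 12 mm tall with a thin stud, 10 mm across, sticking 10 mm up from it; origin under its centre
- post_holder: black post holder, upright cylinder 25 mm across on a 31 mm foot, 45 mm tall, between the block and the spindle; origin under its centre
- mirror_mount: small black mirror mount on a post, 82 mm tall on a 32 x 50 mm foot, beyond the task's things; origin under its centre
- driver: screwdriver 170 mm long lying on the table between the block and the spindle; origin under its middle, x along it towards the tip
- jar: amber glass jar 44 mm across, 55 mm tall; origin under its centre
- screw_tray: open grey tray 90 x 70 mm, 22 mm tall; origin under its centre
Not all that is in view belongs to the job. What is shaped like the spindle but turquoise is not meant.

How it is judged:
On the way, in this order (a step that is already met when the one before it is completed fails the run):
1. the cap is set over the end of the shaft, the wheel not yet pressed down (horizontal distance between cap_center and shaft_tip below 0.005 m and z of cap_center in the frame of shaft_tip below 0.0195 m and value of joint wheel below 0.001 m), for 0.05 s.
2. the cap is pressed down so that it pushes the wheel 1 to 5 mm down (value of joint wheel between 0.001 and 0.005 m and horizontal distance between cap_center and shaft_tip below 0.003 m and z of cap_center in the frame of shaft_tip below 0.003 m and angle between cap_center's own z axis and vertical below 0.1 rad), for 0.2 s.
At the end, for the whole second after the job is handed in: The cap sits upright (within 0.1 rad) on the shaft (axes within 3 mm, its centre no more than 3 mm above the shaft's tip) and by its bite alone holds the wheel 1 to 5 mm down against its spring (all of step 2); the robot touches nothing.
It fails at once if the wheel's spring is squeezed past 5 mm (value of joint wheel above 0.005 m).
It fails at once if a bystander is moved by more than 30 mm (distance of any of collar_mid, thumbscrew, post_holder, mirror_mount, driver, jar, screw_tray from where it was at the start of the episode above 0.03 m).
It also fails if it takes over 64 s, if anything falls off the work surface, if the arm or the gripper's body presses on something with over 40 N, if the wrist force passes 120 N, or if a joint passes its speed limit or range.

## Working session

There is one attempt and no reset: what is moved stays moved. The work goes in short steps, Python scripts to look and compute and a tool call to move; the robot and the scene stay as the last step left them, time stands still between calls to the robot, and variables do not carry over. Pictures are saved under pics/ and viewed, about 8 in all and at most 12, crops included, and the job is handed in when it is done.

Besides the shell and the picture viewer there is one more tool, called after "Call:" as a command line: name --pt "numbers of a row" for each row, then --argument value for the rest. carry_out: Moves the arm, as the interface text tells. Its arguments: {"type":"object","properties":{"plan":{"type":"array"},"squeeze":{"type":"number"}},"required":["plan"]}

```bash
mkdir -p pics; cat > h.py <<'E'
import numpy as np, cv2
from cell import arm
def shot(n):
    im,d=arm.get_image(n); c=arm.get_calibration(n)
    R=cv2.Rodrigues(np.array(c["rvec"],float))[0]; return im,d,np.array(c["intrinsics"]),R,np.array(c["tvec"],float).ravel()
def ray(K,R,t,u,v,z):
    o=-R.T@t; r=R.T@np.linalg.inv(K)@np.array([u,v,1.]); return o+r*(z-o[2])/r[2]
def pts(d,K,R,t):
    v,u=np.indices(d.shape); p=np.stack([(u-K[0,2])/K[0,0]*d,(v-K[1,2])/K[1,1]*d,d],-1)
    return (p-t)@R
def proj(K,R,t,P):
    q=K@(R@np.array(P)+t); return q[:2]/q[2]
E
python3 - <<'E'
from h import *
for n in("top","side"):
    im,d,K,R,t=shot(n); np.savez(n+"0.npz",im=im,d=d,K=K,R=R,t=t)
    cv2.imwrite(f"pics/{n}0.png",cv2.resize(im[...,::-1],(800,600)))
    print(n,-R.T@t,R[2],K[0,0])
print(arm.observe())
E
```

```text
top [ 0.50285451 -0.04337373  0.95183252] [ 0.09341339  0.00571082 -0.99561103] 383.12766885635625
side [0.06465157 0.47868478 0.75417067] [ 0.52050837 -0.51012943 -0.68471819] 471.5571877684275
{'clock': 0.1, 'joints': array([ 1.1343932 ,  0.43519174,  0.02495306,  1.5739759 , -0.01160279,
        1.13398492, -0.07513103]), 'dq': array([-5.43692465e-05, -2.50551042e-03,  2.37199614e-04, -3.00822643e-03,
       -1.97296254e-04,  9.35544376e-04, -1.86951484e-03]), 'joint_efforts': array([ 3.70534908e-03, -6.69131184e+01,  9.88331437e-01, -3.15146828e+01,
       -6.04687748e-02,  3.74237169e-02,  5.72162298e-05]), 'position': array([ 0.20463082, -0.59018294,  0.29151094]), 'ee_rot': array([-3.09660766e+00, -5.21550056e-01,  5.51553760e-04]), 'force': array([-0.58381882,  0.74602023, -0.93597536]), 'ft_torque': array([0.02469338, 0.02775156, 0.00489817]), 'width': 1.001535501278154}
```

View pics/top0.png

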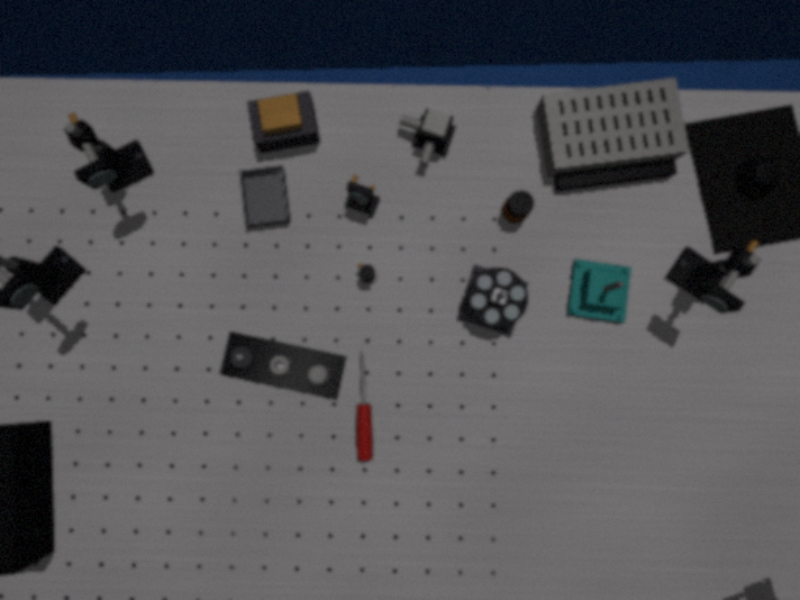

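View pics/side0.png

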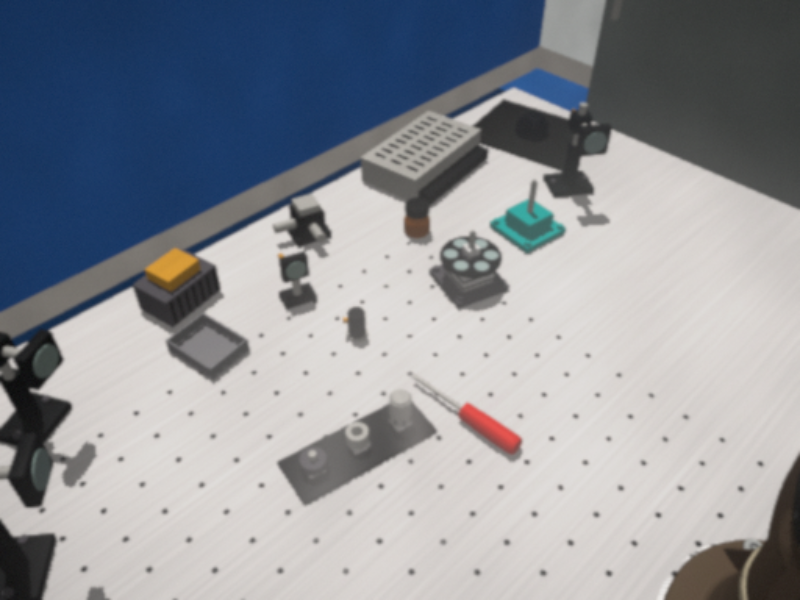

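Candidates for the cap are the right seat (side 400,405 / top 317,373), the collar on the middle seat (357,437 / 279,364), the thumbscrew (313,460 / 240,356) and the post holder (356,322). The tallest plain cylinder is on the right seat. I'll check it with a crop and with depth.

```bash
python3 - <<'E'
from h import *
def L(n): z=np.load(n+"0.npz"); return [z[k] for k in("im","d","K","R","t")]
tiles=[]
for n,cs in(("top",[(200,236),(316,190)]),("side",[(240,272),(300,170)])):
    im,d,K,R,t=L(n); P=pts(d,K,R,t)
    for (u,v) in cs:
        c=cv2.convertScaleAbs(im[v-30:v+30,u-40:u+40,::-1],alpha=1.6 if n=="top" else 1); tiles.append(cv2.resize(c,(400,300),interpolation=cv2.INTER_CUBIC))
    box=(P[...,0]>.3)&(P[...,0]<.75)&(P[...,1]>-.4)&(P[...,1]<.3)&(d>0)
    for lo,hi in((.045,.066),(.078,.12),(.026,.04)):
        m=(box&(P[...,2]>lo)&(P[...,2]<hi)).astype(np.uint8)
        k,l,s,c=cv2.connectedComponentsWithStats(m)
        for i in range(1,k):
            if s[i,4]>8: q=P[l==i]; print(n,lo,s[i,4],c[i].round(1),np.median(q,0).round(4),q.max(0).round(3))
cv2.imwrite("pics/crop1.png",np.vstack([np.hstack(tiles[:2]),np.hstack(tiles[2:])]))
E
```

```text
top 0.045 28 [231.1 126.6] [0.7387 0.0107 0.0579] [0.747 0.033 0.065]
top 0.045 198 [332.5 130.7] [ 0.734  -0.231   0.0548] [ 0.75  -0.212  0.059]
top 0.045 44 [234.4 173.4] [0.6281 0.0023 0.0469] [0.639 0.01  0.049]
top 0.045 1110 [317.8 189.9] [ 0.5909 -0.1946  0.0559] [ 0.637 -0.151  0.066]
top 0.045 14 [388.3 183.9] [ 0.6089 -0.3603  0.0566] [ 0.614 -0.359  0.064]
top 0.045 119 [202.6 239.3] [0.4718 0.0706 0.0582] [0.484 0.085 0.062]
top 0.078 76 [230.7 121.6] [0.7451 0.0105 0.0825] [0.75  0.034 0.086]
top 0.078 28 [394.8 182. ] [ 0.6089 -0.3623  0.0946] [ 0.614 -0.359  0.101]
top 0.078 19 [320.3 188.3] [ 0.5917 -0.1936  0.0966] [ 0.597 -0.191  0.1  ]
top 0.026 34 [326.4 136.1] [ 0.7248 -0.2172  0.029 ] [ 0.748 -0.21   0.039]
top 0.026 197 [381.5 185.3] [ 0.6052 -0.3491  0.0384] [ 0.64  -0.333  0.04 ]
top 0.026 31 [395.2 176.8] [ 0.628  -0.3835  0.0389] [ 0.635 -0.371  0.04 ]
top 0.026 15 [397.4 186.6] [ 0.6063 -0.3881  0.0385] [ 0.614 -0.386  0.04 ]
top 0.026 12 [394.4 189.2] [ 0.5977 -0.3808  0.0386] [ 0.609 -0.38   0.04 ]
top 0.026 142 [153.5 228.2] [0.4948 0.1923 0.0291] [0.5
[... 1001 characters left out ...]
.7454 0.0124 0.0816] [0.75  0.034 0.085]
side 0.026 246 [338.  138.6] [ 0.602  -0.3505  0.0376] [ 0.643 -0.332  0.04 ]
side 0.026 73 [266.2 141.2] [ 0.7264 -0.2181  0.0311] [ 0.748 -0.209  0.038]
side 0.026 71 [299.8 178.3] [ 0.5732 -0.168   0.0301] [ 0.603 -0.16   0.039]
side 0.026 25 [189.  181.2] [0.7444 0.0178 0.0343] [0.75  0.022 0.04 ]
side 0.026 64 [225.8 206.1] [0.6231 0.0125 0.0328] [0.641 0.018 0.039]
side 0.026 60 [255.6 266.1] [0.463  0.082  0.0323] [0.478 0.087 0.04 ]
side 0.026 164 [227.7 276.8] [0.4835 0.1353 0.0332] [0.499 0.148 0.037]
side 0.026 15 [324.9 278.2] [0.3558 0.0037 0.0268] [0.362 0.008 0.028]
side 0.026 207 [199.5 293.2] [0.4937 0.1958 0.0283] [0.512 0.211 0.04 ]
```

View pics/crop1.png

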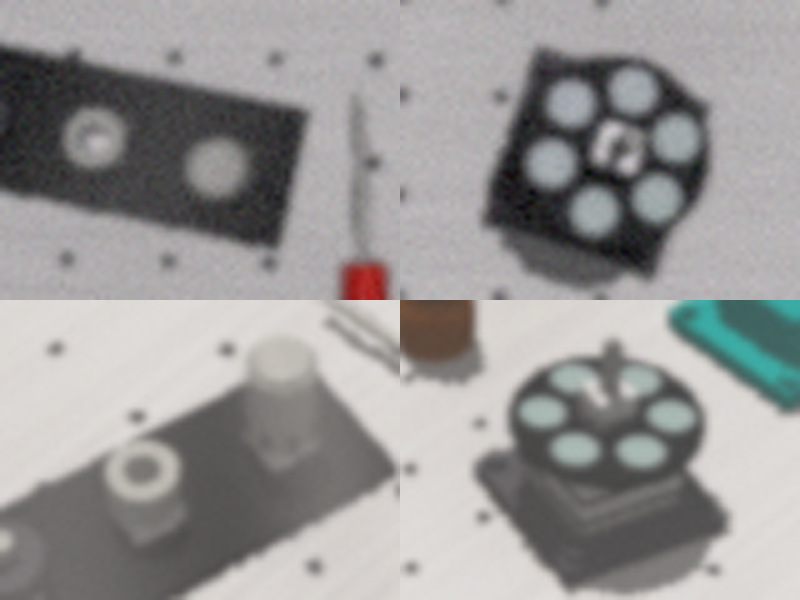

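The crop confirms it: the right seat holds a closed, slotted cylinder (the cap), the middle seat an open tube (the collar), and the black wheel with bare shaft is at (0.592,-0.193). The cap is at about (0.472,0.072). The jaws go across the seat row, a turn of +1.05.

Call:
carry_out --pt "26.7 66.2 -9 1.05 7" --pt "26.7 66.2 -9 1.05 7" --pt "26.7 66.2 -9 1.05 7" --pt "26.7 66.2 -9 1.05 7" --pt "26.7 66.2 -9 1.05 7" --pt "26.7 66.2 -9 1.05 7" --pt "26.7 66.2 -9 1.05 7" --pt "26.7 66.2 -9 1.05 7" --pt "26.7 66.2 -9 1.05 7" --pt "26.7 66.2 -9 1.05 7" --pt "26.7 66.2 -9 1.05 7" --pt "26.7 66.2 -9 1.05 7" --pt "26.7 66.2 -9 1.05 7" --pt "26.7 66.2 -9 1.05 7" --pt "26.7 66.2 -9 1.05 7" --pt "26.7 66.2 -9 1.05 7" --pt "26.7 66.2 -9 1.05 7" --pt "26.7 66.2 -9 1.05 7" --pt "26.7 66.2 -9 1.05 7" --pt "26.7 66.2 -9 1.05 7" --squeeze 45

```text
clock: 2.1
position: [0.4715, 0.0707, 0.2017]
ee_rot: [-2.421, -2.002, 0.002]
force: [-0.2, 0.7, -0.6]
width: 0.761
```

Call:
carry_out --pt "0 0.1 -3 0 7" --pt "0 0.1 -6 0 7" --pt "0 0.1 -8.5 0 7" --pt "0 0.1 -10 0 7" --pt "0 0.1 -10.9 0 7" --pt "0 0.1 -10.9 0 7" --pt "0 0.1 -10.9 0 5" --pt "0 0.1 -10.9 0 3.6" --pt "0 0.1 -10.9 0 2" --pt "0 0.1 -10.9 0 1" --pt "0 0.1 -10.9 0 1" --pt "0 0.1 -10.9 0 1" --pt "0 0.1 -10.9 0 1" --pt "0 0.1 -10.9 0 1" --pt "0 0.1 -10.9 0 1"

```text
clock: 3.6
position: [0.4717, 0.0717, 0.0929]
ee_rot: [-2.421, -2.002, 0.001]
force: [0.2, -1.3, 5.2]
width: 0.298
```

Call:
carry_out --pt "0 0 1 0 1" --pt "0 0 3 0 1" --pt "0 0 6 0 1" --pt "0 0 10 0 1" --pt "0 0 14 0 1" --pt "1.2 -2.6 14 0 1" --pt "3 -6.6 14 0 1" --pt "5 -11 14 0 1" --pt "7 -15.5 14 0 1" --pt "9 -19.9 14 0 1" --pt "10.8 -23.8 14 0 1" --pt "11.6 -25.6 14 0 1" --pt "12 -26.5 14 0 1" --pt "12 -26.5 14 0 1" --pt "12 -26.5 14 0 1" --pt "12 -26.5 14 0 1"

```text
clock: 5.2
position: [0.5914, -0.1912, 0.2331]
ee_rot: [-2.418, -2.005, 0.001]
force: [-0.7, 0.3, -1.8]
width: 0.3
```

```bash
python3 - <<'E'
from h import *
o=arm.observe(); print(o["position"],o["force"],o["width"],o["ft_torque"])
im,d,K,R,t=shot("side"); P=pts(d,K,R,t); np.savez("side1.npz",im=im,d=d,K=K,R=R,t=t)
a=proj(K,R,t,[.5917,-.193,.13]); print(a, proj(K,R,t,[.5917,-.193,.1]))
u,v=a.astype(int)
c=im[max(v-70,0):v+70,u-90:u+90,::-1]; print(u-90,max(v-70,0))
cv2.imwrite("pics/hov.png",cv2.resize(c,None,fx=4.2,fy=4.2,interpolation=cv2.INTER_CUBIC))
for n in("side",):
    m=(d>0)&(abs(P[...,0]-.5917)<.03)&(abs(P[...,1]+.193)<.03)
    for z in np.arange(.08,.22,.006):
        q=P[m&(abs(P[...,2]-z)<.003)]
        if len(q)>2: print(round(z,3),len(q),q.min(0).round(4),q.max(0).round(4))
E
```

```text
[ 0.59140166 -0.19117468  0.23314492] [-0.65445924  0.25100216 -1.81678515] 0.29996336270776447 [-0.01218063 -0.04710417  0.04591966]
[302.81818094 137.28526629] [301.87014536 148.05522971]
212 67
0.08 9 [ 0.5875 -0.1954  0.0771] [ 0.5948 -0.1894  0.0818]
0.086 10 [ 0.5877 -0.1941  0.0833] [ 0.5953 -0.1893  0.0884]
0.092 11 [ 0.5875 -0.1957  0.0892] [ 0.5965 -0.1899  0.0949]
0.098 7 [ 0.5891 -0.198   0.0969] [ 0.5952 -0.1909  0.1005]
0.158 24 [ 0.5768 -0.1929  0.1555] [ 0.5986 -0.176   0.1609]
0.164 23 [ 0.5739 -0.1986  0.1612] [ 0.5993 -0.1742  0.1669]
0.17 31 [ 0.5729 -0.1872  0.167 ] [ 0.6126 -0.1755  0.173 ]
0.176 37 [ 0.5645 -0.1927  0.1734] [ 0.6187 -0.1727  0.1788]
0.182 51 [ 0.5623 -0.1864  0.1791] [ 0.6195 -0.1731  0.185 ]
0.188 49 [ 0.5622 -0.187   0.1851] [ 0.6207 -0.1726  0.1908]
0.194 62 [ 0.5622 -0.1965  0.1911] [ 0.62   -0.1718  0.197 ]
0.2 69 [ 0.5621 -0.1956  0.1971] [ 0.6201 -0.1721  0.2029]
0.206 31 [ 0.5629 -0.189   0.2034] [ 0.6178 -0.1721  0.2087]
0.212 24 [ 0.5618 -0.1848  0.2101] [ 0.62   -0.1715  0.2146]
0.218 18 [ 0.5633 -0.1854  0.2151] [ 0.6215 -0.1726  0.2206]
```

View pics/hov.png

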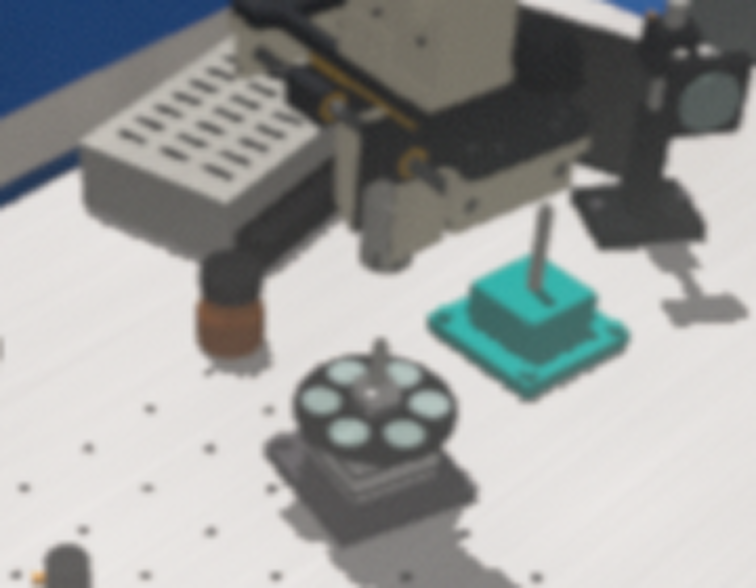

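```bash
cat > fit.py <<'E'
from h import *
from scipy.optimize import least_squares
def fit(q,r,c0,cam):
    f=lambda c: np.hypot(q[:,0]-c[0],q[:,1]-c[1])-r
    return least_squares(f,c0,loss="soft_l1",f_scale=.001).x
def edges(im,K,R,t,C,r,zs):   # lateral silhouette centre: residual px in u between seen and expected axis
    g=cv2.GaussianBlur(cv2.cvtColor(im,cv2.COLOR_RGB2GRAY),(0,0),.6).astype(float)
    for z in zs:
        a=proj(K,R,t,[*C,z]); row=g[int(round(a[1])),int(a[0])-14:int(a[0])+15]
        print("z",z,"exp u",a.round(1),"from",int(a[0])-14,row.astype(int).tolist())
E
python3 - <<'E'
from fit import *
z=np.load("side1.npz"); im,d,K,R,t=[z[k] for k in("im","d","K","R","t")]
P=pts(d,K,R,t); cam=-R.T@t
print("px/m at shaft",np.linalg.norm(proj(K,R,t,[.5917+.00787,-.193+.00617,.13])-proj(K,R,t,[.5917,-.193,.13]))/.01)
tcp=(.5914,-.1912)
edges(im,K,R,t,tcp,.014,[.158,.162,.166,.170,.174])
edges(im,K,R,t,(.5917,-.193),.005,[.082,.086,.09,.094,.098])
m=(d>0)&(abs(P[...,0]-.5917)<.02)&(abs(P[...,1]+.191)<.022)
q=P[m&(P[...,2]>.157)&(P[...,2]<.172)]; print("cap",len(q),fit(q,.014,tcp,cam))
q=P[m&(P[...,2]>.080)&(P[...,2]<.094)]; print("shaft",len(q),fit(q,.005,(.592,-.193),cam))
z=np.load("top0.npz"); im,d,K,R,t=[z[k] for k in("im","d","K","R","t")]; P=pts(d,K,R,t)
m=(d>0)&(P[...,2]>.078)&(P[...,2]<.105)&(abs(P[...,0]-.5917)<.02)&(abs(P[...,1]+.193)<.02)
for v,u in np.argwhere(m): print(u,v,P[v,u].round(4))
m=(d>0)&(P[...,2]>.064)&(P[...,2]<.078)&(abs(P[...,0]-.5917)<.012)&(abs(P[...,1]+.193)<.012)
print("boss z",np.sort(P[m][:,2]).round(4)[::4], P[m].mean(0))
E
```

```text
px/m at shaft 453.19386937082083
z 0.158 exp u [303.3 127.2] from 289 [221, 221, 221, 220, 220, 221, 220, 205, 163, 120, 102, 97, 93, 97, 103, 106, 111, 116, 116, 116, 125, 152, 180, 200, 213, 220, 223, 223, 224]
z 0.162 exp u [303.4 125.7] from 289 [221, 222, 221, 220, 220, 220, 218, 204, 164, 120, 103, 100, 100, 101, 103, 103, 109, 116, 118, 118, 122, 133, 147, 165, 185, 202, 213, 219, 222]
z 0.166 exp u [303.6 124.2] from 289 [212, 218, 220, 221, 222, 221, 217, 202, 167, 127, 106, 102, 102, 103, 103, 103, 108, 115, 117, 119, 120, 121, 121, 124, 127, 137, 150, 170, 195]
z 0.17 exp u [303.7 122.6] from 289 [192, 208, 217, 220, 220, 217, 207, 189, 158, 125, 106, 102, 102, 102, 102, 104, 110, 115, 117, 119, 119, 120, 121, 122, 122, 124, 129, 145, 172]
z 0.174 exp u [303.8 121.1] from 289 [132, 165, 189, 204, 204, 184, 147, 113, 97, 97, 98, 100, 101, 102, 101, 103, 108, 114, 116, 117, 118, 119, 120, 121, 121, 120, 121, 124, 129]
z 0.082 exp u [301.3 154.3] from 287 [146, 122, 121, 140, 161, 176, 182, 183, 182, 176, 163, 140, 115, 104, 106, 110, 121, 144, 166, 178, 179, 177, 173, 162, 1
[... 912 characters left out ...]
31  0.0992]
321 187 [ 0.594  -0.1954  0.0988]
322 187 [ 0.5939 -0.1974  0.1001]
318 188 [ 0.5932 -0.1913  0.0835]
319 188 [ 0.5919 -0.1914  0.0962]
320 188 [ 0.5917 -0.1932  0.0989]
321 188 [ 0.5917 -0.1953  0.0993]
322 188 [ 0.5918 -0.1977  0.0987]
323 188 [ 0.5922 -0.2006  0.0948]
319 189 [ 0.59   -0.1919  0.0934]
320 189 [ 0.5897 -0.1936  0.0966]
321 189 [ 0.5895 -0.1954  0.0988]
322 189 [ 0.5894 -0.1975  0.0998]
318 190 [ 0.589  -0.192   0.0797]
319 190 [ 0.5884 -0.1931  0.0862]
320 190 [ 0.5875 -0.1936  0.0962]
321 190 [ 0.5874 -0.1958  0.0968]
boss z [0.0654 0.0679 0.0692 0.0698 0.0704 0.0706 0.0708 0.0714 0.0717 0.072
 0.0725 0.0727 0.0731 0.0733] [ 0.59033165 -0.19414982  0.07104158]
```

Call:
carry_out --pt "0.15 -0.35 -1 0 1" --pt "0.15 -0.35 -3 0 1" --pt "0.15 -0.35 -4.5 0 1" --pt "0.15 -0.35 -5.3 0 1" --pt "0.15 -0.35 -5.3 0 1" --pt "0.15 -0.35 -5.3 0 1" --pt "0.15 -0.35 -5.3 0 1"

```text
clock: 5.95
position: [0.5935, -0.1949, 0.181]
ee_rot: [2.418, 2.005, 0.001]
force: [-0.8, 0.1, -0.9]
width: 0.302
```

```bash
python3 - <<'E'
from h import *
o=arm.observe(); print(o["position"],o["force"])
im,d,K,R,t=shot("side"); np.savez("side2.npz",im=im,d=d,K=K,R=R,t=t)
p=o["position"]
for z in (.1032,.1): print(z,proj(K,R,t,[.592,-.196,z]))
c=im[110:185,255:350,::-1]
cv2.imwrite("pics/hov2.png",cv2.resize(c,None,fx=8,fy=8,interpolation=cv2.INTER_CUBIC))
E
```

```text
[ 0.59348147 -0.19493201  0.1809715 ] [-0.84270359  0.12724932 -0.9159922 ]
0.1032 [302.74681298 146.29703822]
0.1 [302.6459957  147.42550485]
```

View pics/hov2.png

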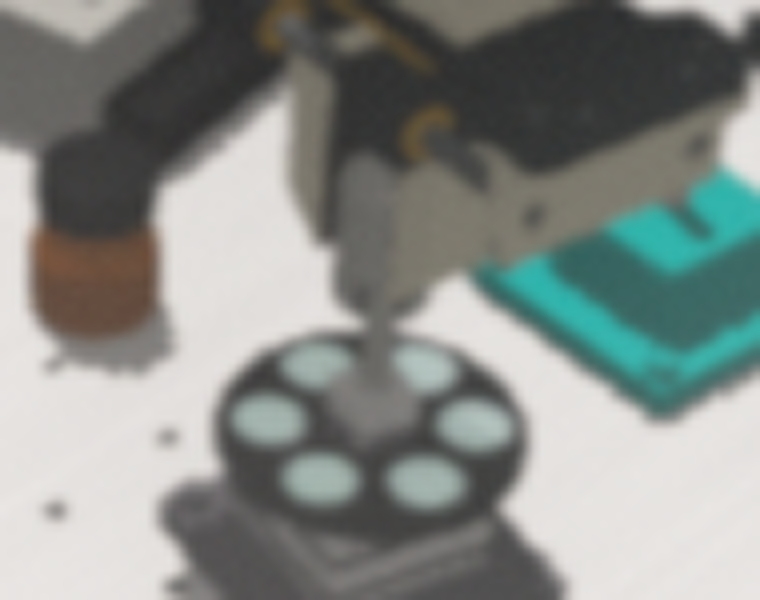

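Call:
carry_out --pt "0 0 -0.2 0 1" --pt "0 0 -0.35 0 1" --pt "0 0 -0.5 0 1" --pt "0 0 -0.5 0 1"

```text
clock: 6.4
position: [0.5933, -0.195, 0.1757]
ee_rot: [2.419, 2.005, 0.0]
force: [-0.0, -0.3, -1.6]
width: 0.301
```

Call:
carry_out --pt "0 0 -0.1 0 1" --pt "0 0 -0.2 0 1" --pt "0 0 -0.2 0 1"

```text
clock: 6.7
position: [0.5932, -0.195, 0.1736]
ee_rot: [-2.419, -2.005, 0.0]
force: [-0.3, -1.2, -0.9]
width: 0.302
```

Call:
carry_out --pt "0.2 0 0 0 1" --pt "0.4 0 0 0 1" --pt "0.4 0 0 0 1" --pt "0.4 0 0 0 1"

```text
clock: 7.1
position: [0.5967, -0.195, 0.1734]
ee_rot: [-2.418, -2.004, 0.002]
force: [-4.1, 0.1, 1.1]
width: 0.302
```

Call:
carry_out --pt "-0.2 0 0 0 1" --pt "-0.4 0 0 0 1" --pt "-0.6 0 0 0 1" --pt "-0.8 0 0 0 1" --pt "-0.8 0 0 0 1" --pt "-0.8 0 0 0 1"

```text
clock: 7.7
position: [0.5898, -0.1951, 0.174]
ee_rot: [2.418, 2.004, 0.001]
force: [5.7, -1.4, -0.0]
width: 0.293
```

Call:
carry_out --pt "0.34 0 0 0 1" --pt "0.34 0.2 0 0 1" --pt "0.34 0.4 0 0 1" --pt "0.34 0.4 0 0 1" --pt "0.34 0.4 0 0 1"

```text
clock: 8.2
position: [0.5928, -0.1925, 0.1738]
ee_rot: [2.418, 2.002, -0.001]
force: [1.3, -4.5, -1.1]
width: 0.304
```

Call:
carry_out --pt "0 -0.2 0 0 1" --pt "0 -0.4 0 0 1" --pt "0 -0.6 0 0 1" --pt "0 -0.8 0 0 1" --pt "0 -0.8 0 0 1" --pt "0 -0.8 0 0 1"

```text
clock: 8.8
position: [0.5927, -0.1997, 0.1737]
ee_rot: [2.418, 2.004, -0.001]
force: [-0.0, 3.8, -1.0]
width: 0.298
```

Call:
carry_out --pt "0.05 0.2 0 0 1" --pt "0.05 0.36 0 0 1" --pt "0.05 0.36 -0.2 0 1" --pt "0.05 0.36 -0.4 0 1" --pt "0.05 0.36 -0.6 0 1" --pt "0.05 0.36 -0.6 0 1"

```text
clock: 9.4
position: [0.5931, -0.1963, 0.1673]
ee_rot: [2.419, 2.004, -0.001]
force: [0.6, -1.0, -1.4]
width: 0.298
```

Call:
carry_out --pt "0 0 -0.1 0 1" --pt "0 0 -0.2 0 1" --pt "0 0 -0.2 0 1"

```text
clock: 9.7
position: [0.5934, -0.1964, 0.1656]
ee_rot: [2.418, 2.003, -0.001]
force: [0.5, -0.5, 1.0]
width: 0.303
```

Call:
carry_out --pt "0 0 -0.1 0 1" --pt "0 0 -0.2 0 1" --pt "0 0 -0.2 0 1"

```text
clock: 10.0
position: [0.5936, -0.1963, 0.164]
ee_rot: [2.418, 2.003, -0.0]
force: [-0.4, 0.4, 4.8]
width: 0.301
```

Call:
carry_out --pt "0 0 -0.1 0 1" --pt "0 0 -0.1 0 1"

```text
clock: 10.2
position: [0.5938, -0.1963, 0.1636]
ee_rot: [2.417, 2.002, 0.0]
force: [-1.3, -0.5, 5.5]
width: 0.297
```

Call:
carry_out --pt "-0.04 0 -0.12 0 1" --pt "-0.04 0 -0.12 0 1"

```text
clock: 10.4
position: [0.5931, -0.1962, 0.1623]
ee_rot: [2.418, 2.003, -0.0]
force: [-1.1, 0.9, -0.7]
width: 0.299
```

Call:
carry_out --pt "-0.04 0 -0.12 0 1" --pt "-0.04 0 -0.12 0 1"

```text
clock: 10.6
position: [0.5931, -0.1964, 0.1612]
ee_rot: [2.417, 2.002, 0.001]
force: [1.7, -1.2, 1.1]
width: 0.305
```

Call:
carry_out --pt "0 0 -0.1 0 1" --pt "0 0 -0.1 0 1"

```text
clock: 10.8
position: [0.5933, -0.1963, 0.1602]
ee_rot: [2.417, 2.002, 0.001]
force: [1.4, 0.2, 1.5]
width: 0.301
```

Call:
carry_out --pt "0 0 -0.1 0 1" --pt "0 0 -0.1 0 1"

```text
clock: 11.0
position: [0.5932, -0.1963, 0.1588]
ee_rot: [2.417, 2.002, 0.001]
force: [1.5, -0.4, 0.1]
width: 0.304
```

Call:
carry_out --pt "0 0 -0.1 0 1" --pt "0 0 -0.1 0 1"

```text
clock: 11.2
position: [0.5932, -0.1963, 0.1577]
ee_rot: [2.417, 2.002, 0.001]
force: [1.4, -0.1, 1.4]
width: 0.3
```

Call:
carry_out --pt "0 0 -0.1 0 1" --pt "0 0 -0.1 0 1"

```text
clock: 11.4
position: [0.5933, -0.1963, 0.1565]
ee_rot: [2.417, 2.002, 0.001]
force: [2.4, -0.2, -0.2]
width: 0.3
```

Call:
carry_out --pt "0 0 -0.1 0 1" --pt "0 0 -0.1 0 1"

```text
clock: 11.6
position: [0.5933, -0.1963, 0.1552]
ee_rot: [2.417, 2.003, 0.001]
force: [2.0, -0.2, -1.1]
width: 0.299
```

Call:
carry_out --pt "0 0 -0.1 0 1" --pt "0 0 -0.1 0 1"

```text
clock: 11.8
position: [0.5932, -0.1963, 0.1539]
ee_rot: [2.417, 2.002, 0.001]
force: [0.5, -0.1, -0.4]
width: 0.302
```

Call:
carry_out --pt "0 0 -0.1 0 1" --pt "0 0 -0.1 0 1"

```text
clock: 12.0
position: [0.5933, -0.1963, 0.1529]
ee_rot: [2.417, 2.002, 0.002]
force: [1.5, -0.1, 0.9]
width: 0.3
```

```bash
python3 - <<'E'
from h import *
im,d,K,R,t=shot("side"); np.savez("side3.npz",im=im,d=d,K=K,R=R,t=t)
cv2.imwrite("pics/press.png",cv2.resize(im[120:190,257:347,::-1],None,fx=8,fy=8,interpolation=cv2.INTER_CUBIC))
o=arm.observe(); print(o["position"],o["force"])
E
```

```text
[ 0.59331468 -0.19630097  0.15292867] [0.6739917  0.55544161 1.05363968]
```

View pics/press.png

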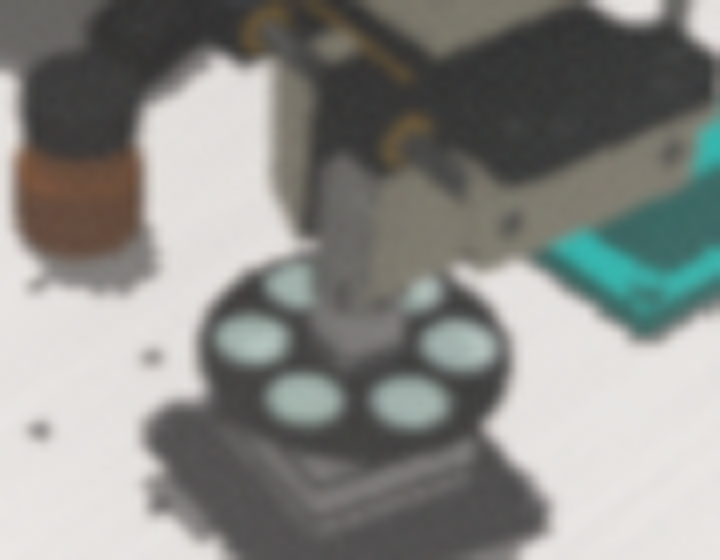

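The cap is on the shaft, with its rim just above the boss and the wheel untouched. I'll continue in 1 mm steps, watching the force.

Call:
carry_out --pt "0 0 -0.1 0 1" --pt "0 0 -0.1 0 1"

```text
clock: 12.25
position: [0.5933, -0.1963, 0.152]
ee_rot: [2.417, 2.002, 0.002]
force: [0.1, 0.7, 3.2]
width: 0.299
```

Call:
carry_out --pt "0 0 -0.1 0 1" --pt "0 0 -0.1 0 1"

```text
clock: 12.45
position: [0.5934, -0.1963, 0.1511]
ee_rot: [2.417, 2.002, 0.002]
force: [-0.0, 0.7, 4.5]
width: 0.301
```

Call:
carry_out --pt "0 0 -0.1 0 1" --pt "0 0 -0.1 0 1"

```text
clock: 12.65
position: [0.5932, -0.1963, 0.1498]
ee_rot: [2.417, 2.003, 0.001]
force: [1.4, 0.3, 0.7]
width: 0.301
```

```bash
cat > wh.py <<'E'
from h import *
def L(n): z=np.load(n); return [z[k] for k in("im","d","K","R","t")]
a=[shot("side") for _ in range(3)]; K,R,t=a[0][2:]
P0=pts(L("side1.npz")[1],K,R,t); r=np.hypot(P0[...,0]-.592,P0[...,1]+.195)
m=(r>.02)&(r<.043)&(P0[...,2]>.048)&(P0[...,2]<.064)
# keep only lower (near) half, away from the gripper
m&=np.indices(m.shape)[0]>165
for n,d in [(f,L(f)[1]) for f in("side0.npz","side1.npz","side2.npz","side3.npz")]+[("now",x[1]) for x in a]:
    z=pts(d,K,R,t)[...,2][m]; z=z[(z>.04)&(z<.066)]; print(n,len(z),np.mean(z).round(5),np.median(z).round(5))
o=arm.observe(); print(o["position"].round(4),o["force"].round(2))
E
python3 wh.py
```

```text
side0.npz 239 0.05555 0.05564
side1.npz 241 0.05529 0.0554
side2.npz 241 0.05548 0.05548
side3.npz 240 0.0554 0.05545
now 240 0.05551 0.05554
now 241 0.05533 0.05532
now 241 0.0555 0.0556
[ 0.5932 -0.1963  0.1497] [1.53 0.69 1.37]
```

Depth over the wheel is repeatable to about 0.15 mm and shows it has not moved yet. It puts the boss top at about 71.5 mm, with the rim at about 73 mm.

Call:
carry_out --pt "0 0 -0.1 0 1" --pt "0 0 -0.1 0 1"

```text
clock: 13.0
position: [0.5933, -0.1963, 0.1486]
ee_rot: [2.417, 2.003, 0.001]
force: [1.9, 0.4, 0.3]
width: 0.3
```

Call:
carry_out --pt "0 0 -0.1 0 1" --pt "0 0 -0.1 0 1"

```text
clock: 13.2
position: [0.5933, -0.1963, 0.1474]
ee_rot: [2.417, 2.003, 0.001]
force: [2.2, -0.4, 0.3]
width: 0.303
```

```bash
python3 wh.py | tail -4
```

```text
now 240 0.05482 0.05497
now 241 0.05486 0.05497
now 239 0.05478 0.05485
[ 0.5933 -0.1963  0.1474] [1.95 0.54 0.7 ]
```

The wheel is about 0.6 mm down. I'll press on in small steps.

Call:
carry_out --pt "0 0 -0.1 0 1" --pt "0 0 -0.1 0 1"

```text
clock: 13.55
position: [0.5933, -0.1963, 0.1466]
ee_rot: [2.417, 2.002, 0.001]
force: [0.6, -0.7, 3.9]
width: 0.3
```

```bash
python3 wh.py | tail -4
```

```text
now 241 0.05418 0.05425
now 240 0.05409 0.05416
now 240 0.05406 0.05415
[ 0.5933 -0.1964  0.1466] [0.94 0.56 5.22]
```

Call:
carry_out --pt "0 0 -0.1 0 1" --pt "0 0 -0.1 0 1"

```text
clock: 13.9
position: [0.5933, -0.1963, 0.1459]
ee_rot: [2.417, 2.002, 0.001]
force: [-0.8, -0.1, 6.3]
width: 0.302
```

```bash
python3 wh.py | tail -4
```

```text
now 239 0.05345 0.05344
now 241 0.05336 0.05333
now 240 0.0535 0.05356
[ 0.5933 -0.1963  0.1459] [0.05 0.53 5.95]
```

Call:
carry_out --pt "0 0 -0.12 0 1" --pt "0 0 -0.12 0 1"

```text
clock: 14.25
position: [0.5933, -0.1963, 0.1451]
ee_rot: [2.417, 2.002, 0.001]
force: [-0.9, 0.2, 6.3]
width: 0.299
```

```bash
python3 wh.py | tail -4
```

```text
now 240 0.05263 0.05258
now 241 0.05274 0.05281
now 241 0.05261 0.05254
[ 0.5933 -0.1963  0.1451] [-0.94  0.17  6.65]
```

Call:
carry_out --pt "0 0 -0.1 0 1" --pt "0 0 -0.1 0 1" --pt "0 0 -0.02 0 1" --pt "0 0 0 0 1"

```text
clock: 14.8
position: [0.5933, -0.1963, 0.145]
ee_rot: [2.417, 2.002, 0.001]
force: [1.8, 0.3, 1.5]
width: 0.302
```

```bash
python3 wh.py | tail -4
```

```text
now 240 0.05257 0.05255
now 240 0.05261 0.05276
now 240 0.05256 0.05248
[ 0.5932 -0.1963  0.145 ] [1.11 0.2  2.24]
```

The wheel is held about 2.9 mm down with the arm eased off, so I'll open the fingers.

Call:
carry_out --pt "0 0 0 0 3.4" --pt "0 0 0 0 4.5" --pt "0 0 0 0 6" --pt "0 0 0 0 7" --pt "0 0 0 0 7" --pt "0 0 0 0 7" --pt "0 0 2 0 7" --pt "0 0 5 0 7" --pt "0 0 9 0 7" --pt "0 0 13 0 7" --pt "-6 0 15 0 7" --pt "-10 0 15 0 7" --pt "-15 0 15 0 7" --pt "-20 0 15 0 7" --pt "-20 0 15 0 7" --pt "-20 0 15 0 7"

```text
clock: 16.55
position: [0.3922, -0.1967, 0.2955]
ee_rot: [2.417, 2.0, 0.0]
force: [1.7, 0.6, 0.5]
width: 0.763
```

```bash
python3 wh.py | tail -4; python3 - <<'E'
from h import *
im,d,K,R,t=shot("side"); P=pts(d,K,R,t)
m=(d>0)&(abs(P[...,0]-.593)<.018)&(abs(P[...,1]+.196)<.018)&(P[...,2]>.09); q=P[m]; tp=q[q[:,2]>.106]
print("cap top",len(tp),np.median(tp,0),q.max(0))
cv2.imwrite("pics/end.png",cv2.resize(im[90:240,180:380,::-1],(800,600),interpolation=cv2.INTER_CUBIC))
E
```

```text
now 240 0.05278 0.05285
now 241 0.05253 0.05258
now 240 0.05265 0.05265
[ 0.3946 -0.1963  0.2953] [ 0.37 -0.57 -0.28]
cap top 77 [ 0.59172475 -0.19317252  0.10937259] [ 0.60588992 -0.18037789  0.11349308]
```

View pics/end.png

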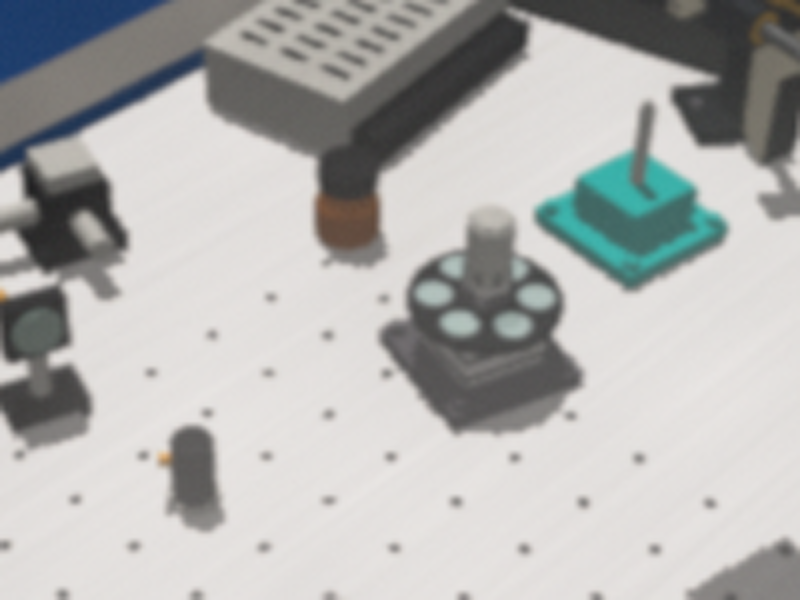

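The cap stands upright on the shaft (490,245), still on the boss, and the wheel stays about 2.8 mm down with the arm clear. I'm handing in.

```bash
python3 -c "
from cell import arm
arm.sign_off()"
```

```text
the job is handed in; nothing more can be done
```

The cap is on the shaft and holds the wheel about 2.8 mm down against its spring; I handed the job in at about 17 s. No verdict is reported.

- **What I did:** I took the cap from its seat and centred it on the shaft by feeling for contact in x and y. I then pressed it down in steps of about 1 mm past the snap, watching the force and the wheel's height in the depth image.
- **Last checks:** After release the wheel read 2.8 mm down on average over three depth readings that differed by about 0.25 mm. The cap looked upright, with its top about 110 mm above the table, and the gripper was open and clear.
- **Spring limit:** The deepest wheel reading was about 2.9 mm. I took readings only between steps, so the 5 mm limit was not watched continuously.
- **Disagreement:** The camera put the shaft about 1–2 mm from where touch did. I used the touch value.
- **Bystanders:** I did not measure them at the end. In the last picture, which leaves out the block, the driver and the tray, the rest looked undisturbed.

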